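# Turn the mixing palette wells up against the board's upstand

## Robot

A 6-joint arm with a two-finger parallel gripper is mounted at the origin on a cart in front of the work surface, level with it; the furniture and walls round the work are solid. World frame = base frame: x ahead of the robot, y to its left, z up, the work surface at z = 0. Lengths are in m, angles in rad, forces in N, time in s.
With the tool pointing down it reaches from about 0.4 to 0.825 m from the base axis. Payload 7 kg.
Tool frame: the origin (TCP) lies midway between the tips of the shut fingers; the grasp point (between the pads) lies robot.tcp_to_grasp behind it (robot.tcp_to_grasp is the distance from the TCP to the grasp point, in m); z points along the fingers, y is the line along which they close (so a half turn about z gives the same grasp; the last joint's range is limited). The gripper opens to 85 mm and grips with 20 to 120 N. Pads are 22 mm wide; open, the fingers measure 114 mm over their backs; the gripper's body (76 mm by 85 mm) begins 54 mm behind the grasp point. The pads swing forward as they close: fully open they stand 13 mm farther back than shut.
Start: joints at [-0.874, 0.359, 0.012, 0, -1.224, -0.288], TCP at [0.268, -0.619, 0.199] pointing down, gripper open.
Joint ranges: [-3.07, 3.07], [-1.43, 2.12], [-1.02, 1.25], [-3.03, 1.67], [-3.05, -0], [-3.03, 3.03]. Speed limits (rad/s): [2.39, 2.39, 3.01, 3.14, 3.14, 3.14].

## Interface

Orientations are given as a unit quaternion [x, y, z, w].
In Python, from plant import robot, cams gives the robot as it stands.
- The arm moves only by the tool arm_command, never from a script. Its argument "commands" is a list of rows, each a list of 6 numbers: the shift along the tool's x, y, z in m, then the turn, a rotation vector about the tool's x, y, z in degrees. In form: [[x, y, z, wx, wy, wz], ...]. A call has 1 to 5 rows; each row shifts and turns the commanded pose from where the row before left it, along the tool's axes as they then stand; what a row does not reach is not made up. A row lasts 1/10 s, in which the tool goes at most 50 mm and 8.59 degrees, less where a joint would pass 70% of its speed; a pose out of reach is approached as far as the arm can. A call with a gripper value outside its range is refused whole. "claw" is the closure, from 0 (fully open) to 1 (shut), set as the call begins (left out, the last holds). The fingers move at their own pace and stop on an object; the grip force is fixed at half the most. Time passes only in rows, so rows that do not move let the fingers close. It gives the time, the measured TCP pose, the force, the opening and the grip force at its end, in the units of the state.
- robot.state(): the state, without advancing time (a new reading comes with each control period).
- cams.read_camera(name): name is "scene" or "top"; returns a dict with "color" (480x640x3 uint8, red, green, blue), "intrinsics" (3x3 intrinsics, pixels), "camera_from_world" (4x4, takes a point from world to camera coordinates). Camera axes: x right, y down, z forward; pixel columns grow to the right and rows downward; lengths in m; the calibration is good to about 2 mm. A picture is of the moment at which its call begins. There is no depth.
- robot.close_job(): hands the job in; it is judged then, once.
Trained networks look in a picture, given as the dict that the camera call returned (one of the last four; its "shot" number tells which), for a name from the list of things; names that differ only in an ending like _2 or _b are one class to them, and where a whole thing is asked for, a point or a joint stands for the part that bears it (a point fixed in the world has none). Each returns a list of dicts, best first, with "confidence" (0 to 1); they miss things now and then, are a little off and sometimes report something else, mostly with a low value. They report only what shows in the picture. A call takes as long as a camera call. They do not tell look-alikes from the thing itself.
- cams.boxes_of(thing, picture): "rect" ([left, top, right, bottom] in pixels, round what is visible of it).
- cams.regions_of(thing, picture): "region" (480x640 bool, what is visible of it) and "rect" ([left, top, right, bottom] in pixels, round what is visible of it).
The state is a dict: "clock": time; "joint_pos": joint angles; "qd": joint speeds; "tau": joint torques, N m; "tool_pos": TCP position; "tool_rot": TCP orientation; "wrist_force": force on the tool from outside, world axes, zero at the start; "moment": the same for the moment, N m; "width": opening from 0.0 (shut) to 1.0 (fully open); "finger_force": force on a finger pad.
Only numpy, scipy, OpenCV 4.12 (cv2) and the standard library are available. Lean on these libraries where they do the work, as an engineer would, in place of code of your own. Each camera call takes 0.05 s, during which the arm holds its last target. There are 200 camera calls.

## Task

The white mixing palette lies wells down on the mat of the folded steel bench board and is too wide and flat to be picked up. With the fingertips, push it along the board against the turned-up back edge until it rides up and stands on edge, leaning there; then reach behind that edge and push the top of the palette back over towards you, so that it ends lying flat on the board with its wells up. Do not pinch, lift or carry the palette, and leave the crucible, the spatula, the bottles and the bowl where they are.

Things in the scene. Friction and masses are not known exactly. Their poses are not given: they have to be found in the camera images.
- bench_board: Fixed board folded from 3 mm steel sheet, 320 mm wide: a flat base under a 2 mm rubber mat, its back edge bent up into a bare upstand. Origin on the bench top, midway along the width, where the bend begins; x points to the upstand (away from the robot), y left along it, z up. The mat runs from x = -216 mm to 0, its top at z = 5 mm. The palette slides easily on the steel (friction 0.18), less so on the mat (0.6)
- upstand_top (a point): Middle of the upstand's rounded top, 30 mm behind the start of the bend, 50 mm above the bench (the steel ends at 53 mm); axes as the board. From the base the bend rises with an inner radius of 18 mm through 72 degrees, then the upstand goes straight on, leaning back 18 degrees from vertical, to this top. Behind its middle the bench is free for at least 60 mm
- palette_centre (a point): Centre of the loose white glazed palette, a plate 90 mm (its x) by 110 mm (its y) by 10 mm thick, about 150 g. At the start its z points up (smooth face on top, ten shallow wells underneath), its x to the upstand within 0.2 rad, and it lies 95 to 120 mm in front of the bend. Turned over, its z points down
- palette_far (a point): Middle of the palette's edge at its +x (half-way through the thickness), 45 mm from the centre, facing the upstand at the start. Pushed on, it climbs the bend and the upstand; on edge, it stands about 35 mm above the upstand's top
- palette_near (a point): Middle of the palette's edge at its -x, 45 mm from the centre, facing the robot at the start. Pushed low here towards the upstand, it slides along the mat to the foot of the bend while the far edge climbs; the palette then leans at about 60 degrees and stays so by itself
- palette_left (a point): Middle of the palette's edge at its +y, 55 mm from the centre
- palette_right (a point): Middle of the palette's edge at its -y, 55 mm from the centre
- crucible: Bystander: beige ceramic crucible, 51 mm across and 40 mm tall, loose on the left part of the board. Origin at the centre of its underside
- plaster_spatula: Bystander: hand spatula with a wooden handle, 211 x 24 x 13 mm, lying loose on the right part of the board along the board's x. Origin in its middle
- monomer: Bystander: brown dropper bottle, 33 mm across, 102 mm tall, loose on the bench just left of the board. Origin at the centre of its underside
- separator: Bystander: the other brown dropper bottle, of the same size, behind the first. Origin at the centre of its underside
- rubber_bowl: Bystander: green rubber mixing bowl, 125 mm across, 65 mm tall, loose on the bench right of the board. Origin at the centre of its underside
Not all that is in view belongs to the job. Of the things that look like the part that bears palette_centre, the larger one is meant.

How it is judged:
On the way:
1. the palette has been pushed up on edge against the upstand (tilted 50 to 100 degrees, its centre within 50 mm of the start of the bend) (angle between palette_centre's own z axis and vertical between 0.87 and 1.75 rad and x of palette_centre in the frame of bench_board between -0.05 and 0.04 m), for 0.1 s.
At the end, for the whole second after the job is handed in: The palette lies still and flat on the board's mat, wells up (its own z within 4 degrees of straight down, its centre no more than 16 mm above the bench), its centre 25 to 190 mm in front of the start of the bend and within 120 mm of the board's middle line (angle between palette_centre's own z axis and vertical above 3.07 rad and z of palette_centre in the frame of bench_board below 0.016 m and x of palette_centre in the frame of bench_board between -0.19 and -0.025 m and y of palette_centre in the frame of bench_board between -0.12 and 0.12 m and linear speed of palette below 0.01 m/s); the robot touches nothing.
It fails at once if the palette is lifted or carried: no edge of it is on the board any more (all four edge middles over 24 mm above the bench) (height (world z) of each of palette_far, palette_near, palette_left, palette_right above 0.024 m).
It fails at once if a bystander is moved by more than 20 mm (distance of any of crucible, plaster_spatula, monomer, separator, rubber_bowl from where it was at the start of the episode above 0.02 m).
It also fails if it takes over 53 s, if anything falls off the work surface, if the arm or the gripper's body presses on something with over 40 N, if the wrist force passes 120 N, or if a joint passes its speed limit or range.

## Working session

There is one attempt and no reset: what is moved stays moved. The work goes in short steps, Python scripts to look and compute and a tool call to move; the robot and the scene stay as the last step left them, time stands still between calls to the robot, and variables do not carry over. Pictures are saved under pics/ and viewed, at most 11 in all, crops included, and the job is handed in when it is done.

Besides the shell and the picture viewer there is one more tool, called as name(argument=value, ...), one argument or row to a line, values as JSON. arm_command: Moves the arm, as the interface text tells. Its arguments: {"type":"object","properties":{"commands":{"type":"array"},"claw":{"type":"number"}},"required":["commands"]}

```bash
mkdir -p pics; ls; python3 - <<'E'
from plant import robot,cams
import cv2,numpy as np
print(robot.state(), robot.tcp_to_grasp)
for n in("scene","top"):
    p=cams.read_camera(n); cv2.imwrite(f"pics/{n}0.png",p["color"][:,:,::-1])
    print(n,p["intrinsics"].tolist(),np.round(p["camera_from_world"],4).tolist())
    for t in["bench_board","palette_centre","crucible","plaster_spatula","monomer","separator","rubber_bowl"]:
        print(t,[(np.round(b["rect"]).tolist(),round(b["confidence"],2)) for b in cams.boxes_of(t,p)])
E
```

```text
pics
{'clock': 0.0, 'joint_pos': array([-8.73903065e-01,  3.59363086e-01,  1.10911092e-02, -3.41141559e-04,
       -1.22407411e+00, -2.88064666e-01]), 'qd': array([ 0.00094753, -0.00019384,  0.00021493,  0.00175298, -0.00121827,
        0.00240288]), 'tau': array([ 4.95680870e-04, -5.83322239e+01,  2.93430966e+01,  6.93702355e+00,
       -5.79811298e-03,  5.72434431e-06]), 'tool_pos': array([ 0.26808789, -0.61892588,  0.19829476]), 'tool_rot': array([-2.02936745e-01,  9.79191529e-01,  7.58624834e-04, -2.25056173e-04]), 'wrist_force': array([0.39912596, 0.06148862, 0.56051692]), 'moment': array([ 0.04330975,  0.062354  , -0.02286849]), 'finger_force': 0.0, 'width': 1.0037351782315969} 0.0187
scene [[585.3497320430594, 0.0, 311.23761190336285], [0.0, 585.3497320430594, 244.67573897762645], [0.0, 0.0, 1.0]] [[-0.9999, -0.0066, 0.0147, 0.5693], [-0.0161, 0.472, -0.8815, 0.0892], [-0.0012, -0.8816, -0.472, 1.472], [0.0, 0.0, 0.0, 1.0]]
bench_board [([281.0, 227.0, 396.0, 286.0], 0.73)]
palette_centre [([313.0, 233.0, 350.0, 261.0], 0.85)]
crucible [([317.0, 260.0, 327.0, 277.0], 0.6)]
pla
[... 210 characters left out ...]
856845923388, 0.0, 316.3570782846678], [0.0, 598.5856845923388, 233.6852012139621], [0.0, 0.0, 1.0]] [[0.0228, -0.9997, -0.0009, -0.0644], [-0.9959, -0.0227, -0.0873, 0.5659], [0.0873, 0.0029, -0.9962, 1.2449], [0.0, 0.0, 0.0, 1.0]]
bench_board [([263.0, 184.0, 436.0, 329.0], 0.8)]
palette_centre [([332.0, 237.0, 389.0, 285.0], 0.96), ([197.0, 168.0, 236.0, 212.0], 0.58)]
crucible [([278.0, 234.0, 302.0, 260.0], 0.88), ([268.0, 186.0, 432.0, 330.0], 0.38)]
plaster_spatula [([397.0, 209.0, 428.0, 308.0], 0.74), ([264.0, 188.0, 435.0, 328.0], 0.46)]
monomer [([248.0, 243.0, 263.0, 260.0], 0.53)]
separator [([238.0, 216.0, 255.0, 238.0], 0.82)]
rubber_bowl [([454.0, 164.0, 511.0, 224.0], 0.58)]
```

```bash
cat > h.py <<'E'
import numpy as np,cv2
def ray(p,uv,z):
    "world point at height z seen at pixel uv"
    T=np.array(p["camera_from_world"]);K=np.array(p["intrinsics"])
    d=T[:3,:3].T@np.linalg.inv(K)@[uv[0],uv[1],1]; c=-T[:3,:3].T@T[:3,3]
    return c+d*(z-c[2])/d[2]
def proj(p,X):
    T=np.array(p["camera_from_world"]);q=p["intrinsics"]@(T[:3,:3]@X+T[:3,3]); return q[:2]/q[2]
E
python3 - <<'E'
from plant import robot,cams
import cv2,numpy as np
from h import *
p=cams.read_camera("top")
for t,z in(("palette_centre",.013),("bench_board",.004)):
    r=cams.regions_of(t,p)[0]["region"].astype(np.uint8)
    c=max(cv2.findContours(r,0,2)[0],key=cv2.contourArea)
    b=cv2.boxPoints(cv2.minAreaRect(c))
    print(t,b.tolist(),np.round([ray(p,u,z) for u in b],4).tolist())
im=p["color"][150:350,190:520,::-1]
a=cv2.resize(im,(800,485),interpolation=2); cv2.imwrite("pics/a.png",a)
p=cams.read_camera("scene"); cv2.imwrite("pics/b.png",cv2.resize(p["color"][165:315,240:440,::-1],(800,600),interpolation=2))
E
```

```text
palette_centre [[194.6000213623047, 183.80001831054688], [218.28001403808594, 166.04000854492188], [239.76002502441406, 194.68002319335938], [216.0800323486328, 212.44003295898438]] [[0.6702, 0.2136, 0.013], [0.7102, 0.164, 0.013], [0.6488, 0.1154, 0.013], [0.6091, 0.1649, 0.013]]
bench_board [[262.34619140625, 211.7307586669922], [413.11541748046875, 181.57693481445312], [437.34619140625, 302.73077392578125], [286.57696533203125, 332.8846130371094]] [[0.614, 0.0665, 0.004], [0.6874, -0.2589, 0.004], [0.4271, -0.3129, 0.004], [0.356, 0.007, 0.004]]
```

View pics/a.png

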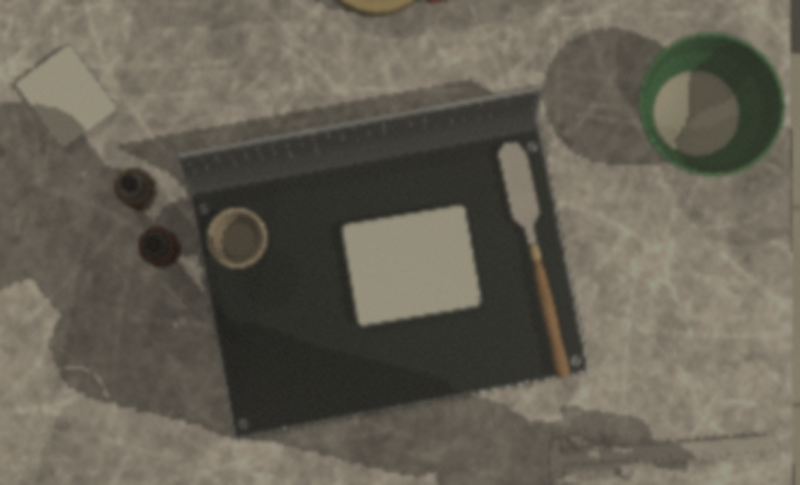

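View pics/b.png

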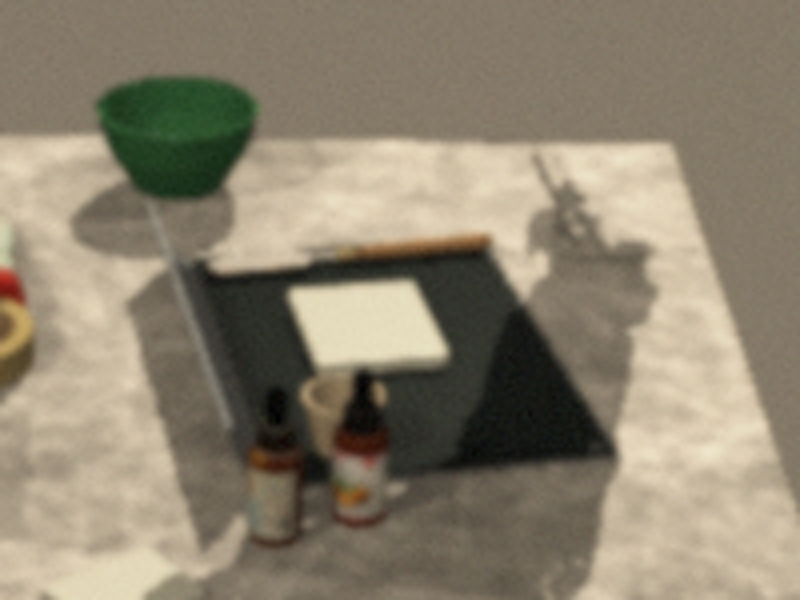

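The pictures show the palette at crop (412,265) of the top view, with the upstand along the top edge (182,157)–(538,90). The small tile at (65,95) is the decoy. The crucible is left of the palette and the spatula right of it.

```bash
python3 - <<'E'
from plant import robot,cams
from h import *
p=cams.read_camera("top")
r=cams.regions_of("palette_centre",p)
for q in r:
    m=cv2.findContours(q["region"].astype(np.uint8),0,2)[0]
    c=max(m,key=cv2.contourArea); print("reg",q["rect"],q["confidence"],cv2.contourArea(c))
g=cv2.cvtColor(p["color"],cv2.COLOR_RGB2GRAY)
m=np.zeros_like(g); m[230:290,325:394]=(g[230:290,325:394]>85)
c=max(cv2.findContours(m,0,2)[0],key=cv2.contourArea)
W=np.array([ray(p,u[0],.015)[:2]*1000 for u in c],np.float32)
print("palette",cv2.minAreaRect(W),cv2.boxPoints(cv2.minAreaRect(W)).tolist())
cr=lambda x,y:(190+x/2.424,150+y/2.424)
fl,fr=ray(p,cr(238,435),.004),ray(p,cr(583,370),.004)
tl,tr=ray(p,cr(182,157),.053),ray(p,cr(538,90),.053)
print(fl,fr,tl,tr)
for a,b,o in((fl,fr,.216),(tl,tr,-.03)):
    y=(a-b)[:2];L=np.hypot(*y);y/=L;x=np.array([y[1],-y[0]])
    print("len",L,"yaw",np.degrees(np.arctan2(x[1],x[0])),"origin",(a+b)[:2]/2+x*o)
E
```

```text
reg [332.4, 236.9, 390.7, 284.0] 0.71 2003.5
reg [200.5, 168.4, 236.9, 212.7] 0.57 928.5
palette ((515.9690551757812, -144.1272430419922), (90.95793151855469, 110.61577606201172), 10.733378410339355) [[460.98529052734375, -98.25695037841797], [481.58624267578125, -206.9374542236328], [570.9528198242188, -189.99752807617188], [550.3518676757812, -81.31703186035156]]
[0.36332871 0.00380473 0.004     ] [ 0.42691082 -0.29831122  0.004     ] [0.60179162 0.05595304 0.053     ] [ 0.66682018 -0.24881884  0.053     ]
len 0.3087340777328677 yaw 11.884800931227328 origin [ 0.60648951 -0.10276921]
len 0.31163217623568323 yaw 12.044474653264311 origin [ 0.60496632 -0.10269303]
```

Board frame: origin about (0.606, −0.103), yaw 12°, and both edges agree. The palette measures 91 x 111 mm, with its centre at board (−97, −21) mm, so it fits the given sizes. Next I move to in front of its near edge.

arm_command(
  commands=[
    [-0.033, 0.0355, 0, 0, 0, 0],
    [-0.033, 0.0355, 0, 0, 0, 0],
    [-0.033, 0.0355, 0, 0, 0, 0],
    [-0.033, 0.0355, 0, 0, 0, 0],
    [-0.033, 0.0355, 0, 0, 0, 0],
  ],
  claw=0.4,
)

```text
clock: 1.6
tool_pos: [0.3494, -0.3893, 0.1993]
tool_rot: [-0.203, 0.979, -0.0, 0.0]
wrist_force: [1.2, 0.4, 0.4]
width: 0.599
finger_force: 0.0
```

arm_command(
  commands=[
    [-0.033, 0.0355, 0, 0, 0, 0],
    [-0.033, 0.0355, 0, 0, 0, 0],
    [-0.033, 0.0355, 0, 0, 0, 0],
    [-0.033, 0.0355, 0, 0, 0, 0],
    [-0.033, 0.0355, 0, 0, 0, 0],
  ],
)

```text
clock: 2.1
tool_pos: [0.4303, -0.1605, 0.1997]
tool_rot: [-0.203, 0.979, -0.0, 0.001]
wrist_force: [0.8, -0.0, -0.8]
width: 0.6
finger_force: 0.0
```

arm_command(
  commands=[
    [0, 0, 0, 0, 0, 5.7],
    [0, 0, 0, 0, 0, 5.7],
    [0, 0, 0, 0, 0, 0],
    [0, 0, 0, 0, 0, 0],
  ],
)

```text
clock: 2.5
tool_pos: [0.4299, -0.1625, 0.1993]
tool_rot: [-0.106, 0.994, -0.0, 0.0]
wrist_force: [-0.7, -0.7, -0.4]
width: 0.603
finger_force: 0.0
```

arm_command(
  commands=[
    [0, 0, 0.045, 0, 0, 0],
    [0, 0, 0.045, 0, 0, 0],
    [0, 0, 0.045, 0, 0, 0],
    [0, 0, 0.04, 0, 0, 0],
    [0, 0, 0.01, 0, 0, 0],
  ],
)

```text
clock: 3.0
tool_pos: [0.4268, -0.163, 0.0108]
tool_rot: [-0.105, 0.994, 0.0, -0.003]
wrist_force: [-0.5, -0.1, -0.1]
width: 0.6
finger_force: 0.0
```

arm_command(
  commands=[
    [0, 0, 0.0, 0, 0, 0],
    [0, 0, 0.002, 0, 0, 0],
    [0, 0, 0.002, 0, 0, 0],
    [0, 0, 0.002, 0, 0, 0],
    [0, 0, 0.0, 0, 0, 0],
  ],
)

```text
clock: 3.5
tool_pos: [0.4305, -0.1624, 0.0089]
tool_rot: [-0.105, 0.994, -0.0, 0.001]
wrist_force: [0.7, -0.7, 0.1]
width: 0.599
finger_force: 0.0
```

arm_command(
  commands=[
    [0, 0, 0.002, 0, 0, 0],
    [0, 0, 0.002, 0, 0, 0],
    [0, 0, 0.0, 0, 0, 0],
  ],
)

```text
clock: 3.8
tool_pos: [0.4298, -0.1624, 0.004]
tool_rot: [-0.105, 0.994, 0.0, -0.0]
wrist_force: [-0.1, 0.4, 0.1]
width: 0.601
finger_force: 0.0
```

arm_command(
  commands=[
    [0, 0, 0.001, 0, 0, 0],
    [0, 0, 0.001, 0, 0, 0],
    [0, 0, 0.0, 0, 0, 0],
  ],
)

```text
clock: 4.1
tool_pos: [0.4299, -0.1624, 0.002]
tool_rot: [-0.105, 0.995, 0.0, -0.0]
wrist_force: [-0.2, -0.2, 0.3]
width: 0.6
finger_force: 0.0
```

arm_command(
  commands=[
    [0, 0, 0.001, 0, 0, 0],
    [0, 0, 0.001, 0, 0, 0],
    [0, 0, 0.0, 0, 0, 0],
  ],
)

```text
clock: 4.4
tool_pos: [0.4299, -0.1624, 0.0001]
tool_rot: [-0.105, 0.995, 0.0, -0.0]
wrist_force: [0.0, 0.1, 1.3]
width: 0.597
finger_force: 0.0
```

arm_command(
  commands=[
    [0, 0, 0.001, 0, 0, 0],
    [0, 0, 0.0, 0, 0, 0],
  ],
)

```text
clock: 4.6
tool_pos: [0.4299, -0.1624, -0.0009]
tool_rot: [-0.105, 0.995, 0.0, -0.0]
wrist_force: [-0.4, -0.9, -0.1]
width: 0.602
finger_force: 0.0
```

arm_command(
  commands=[
    [0, 0, 0.001, 0, 0, 0],
    [0, 0, 0.0, 0, 0, 0],
  ],
)

```text
clock: 4.8
tool_pos: [0.4299, -0.1624, -0.0019]
tool_rot: [-0.105, 0.995, 0.0, -0.0]
wrist_force: [-1.4, 0.5, 0.0]
width: 0.6
finger_force: 0.0
```

arm_command(
  commands=[
    [0, 0, 0.001, 0, 0, 0],
    [0, 0, 0.0, 0, 0, 0],
  ],
)

```text
clock: 5.0
tool_pos: [0.4299, -0.1625, -0.0029]
tool_rot: [-0.105, 0.995, 0.0, -0.0]
wrist_force: [0.0, -0.4, -0.3]
width: 0.601
finger_force: 0.0
```

arm_command(
  commands=[
    [0, 0, 0.001, 0, 0, 0],
    [0, 0, 0.0, 0, 0, 0],
  ],
)

```text
clock: 5.2
tool_pos: [0.4299, -0.1624, -0.0039]
tool_rot: [-0.105, 0.995, 0.0, -0.0]
wrist_force: [0.3, 0.4, 1.3]
width: 0.601
finger_force: 0.0
```

arm_command(
  commands=[
    [0, 0, 0.001, 0, 0, 0],
    [0, 0, 0.0, 0, 0, 0],
  ],
)

```text
clock: 5.4
tool_pos: [0.4299, -0.1624, -0.0049]
tool_rot: [-0.105, 0.995, 0.0, -0.0]
wrist_force: [-0.4, 0.1, -0.6]
width: 0.601
finger_force: 0.0
```

arm_command(
  commands=[
    [0, 0, 0.001, 0, 0, 0],
    [0, 0, 0.0, 0, 0, 0],
  ],
)

```text
clock: 5.6
tool_pos: [0.4299, -0.1625, -0.0059]
tool_rot: [-0.105, 0.995, 0.0, -0.0]
wrist_force: [-0.3, -0.1, -0.3]
width: 0.599
finger_force: 0.0
```

arm_command(
  commands=[
    [0, 0, 0.001, 0, 0, 0],
    [0, 0, 0.0, 0, 0, 0],
  ],
)

```text
clock: 5.8
tool_pos: [0.4299, -0.1624, -0.0069]
tool_rot: [-0.105, 0.995, 0.0, -0.0]
wrist_force: [-0.2, 0.4, -0.7]
width: 0.6
finger_force: 0.0
```

```bash
python3 - <<'E'
from plant import robot,cams
from h import *
p=cams.read_camera("scene"); a=cv2.resize(p["color"][190:310,300:420,::-1],(400,400),interpolation=2)
p=cams.read_camera("top"); b=cv2.resize(p["color"][200:340,270:410,::-1],(400,400),interpolation=2)
cv2.imwrite("pics/c.png",np.hstack([a,b]))
E
```

```text
(no output)
```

View pics/c.png

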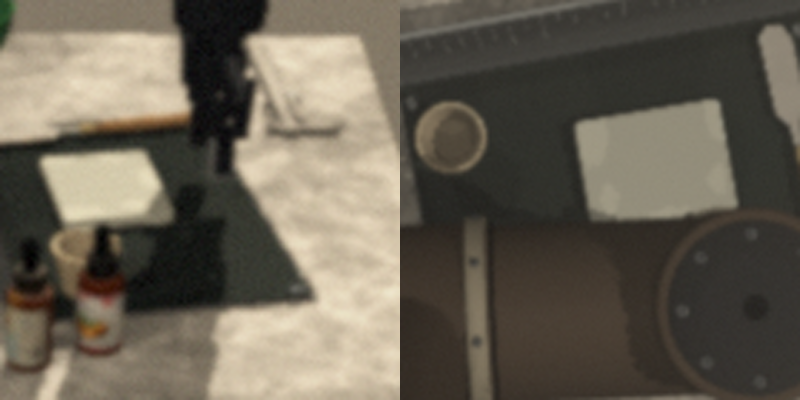

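Left view: the near finger's tip is at about crop (225,175), just above the mat in front of the palette at (105,190). Right view: the arm hides the fingers. I'll keep descending in 1 mm steps.

arm_command(
  commands=[
    [0, 0, 0.001, 0, 0, 0],
    [0, 0, 0.0, 0, 0, 0],
  ],
)

```text
clock: 6.1
tool_pos: [0.4299, -0.1624, -0.0079]
tool_rot: [-0.105, 0.995, 0.0, -0.0]
wrist_force: [-0.0, -0.5, 0.0]
width: 0.598
finger_force: 0.0
```

```bash
python3 - <<'E'
from plant import robot,cams
from h import *
p=cams.read_camera("scene"); s=robot.state();print(s["wrist_force"],s["tool_pos"])
for z in(.005,.01,.015):
  for dy in(.026,.04): print(z,dy,proj(p,np.array([s["tool_pos"][0]-.208*dy,s["tool_pos"][1]+.978*dy,z])))
E
```

```text
[ 0.00433367 -0.15798184 -0.47585331] [ 0.42990776 -0.16243517 -0.00786767]
0.005 0.026 [364.92232456 249.58691225]
0.005 0.04 [366.37964807 252.03921181]
0.01 0.026 [365.02924105 247.96926324]
0.01 0.04 [366.48956654 250.41284675]
0.015 0.026 [365.13647591 246.34679736]
0.015 0.04 [366.59981482 248.78160172]
```

arm_command(
  commands=[
    [0, 0, -0.01, 0, 0, 0],
    [0, 0, -0.01, 0, 0, 0],
    [0, 0, 0, 0, 0, 0],
    [0, 0, 0, 0, 0, 0],
  ],
)

```text
clock: 6.55
tool_pos: [0.4305, -0.1624, 0.0129]
tool_rot: [-0.105, 0.995, -0.0, 0.001]
wrist_force: [-0.3, 0.5, 0.3]
width: 0.597
finger_force: 0.0
```

arm_command(
  commands=[
    [0, 0, 0, 0, 0, 0],
    [0, 0, 0, 0, 0, 0],
    [0, 0, 0, 0, 0, 0],
    [0, 0, 0, 0, 0, 0],
    [0, 0, 0, 0, 0, 0],
  ],
  claw=1,
)

```text
clock: 7.05
tool_pos: [0.4299, -0.1625, 0.012]
tool_rot: [-0.105, 0.995, 0.0, -0.0]
wrist_force: [0.1, -0.6, 0.0]
width: 0.0
finger_force: 0.0
```

arm_command(
  commands=[
    [0, 0, 0.002, 0, 0, 0],
    [0, 0, 0.002, 0, 0, 0],
    [0, 0, 0.001, 0, 0, 0],
    [0, 0, 0, 0, 0, 0],
  ],
)

```text
clock: 7.45
tool_pos: [0.4298, -0.1624, 0.007]
tool_rot: [-0.105, 0.995, 0.0, -0.0]
wrist_force: [-0.0, -1.0, 0.8]
width: -0.002
finger_force: 0.0
```

```bash
python3 - <<'E'
from plant import robot,cams
from h import *
print(robot.state()["wrist_force"],robot.state()["tool_pos"])
p=cams.read_camera("scene"); a=p["color"][200:275,320:395,::-1]
a=cv2.convertScaleAbs(a,alpha=2.2); cv2.imwrite("pics/d.png",cv2.resize(a,(600,600),interpolation=2))
E
```

```text
[-0.03907494 -0.9982661   0.77050101] [ 0.42979307 -0.16243788  0.00695624]
```

View pics/d.png

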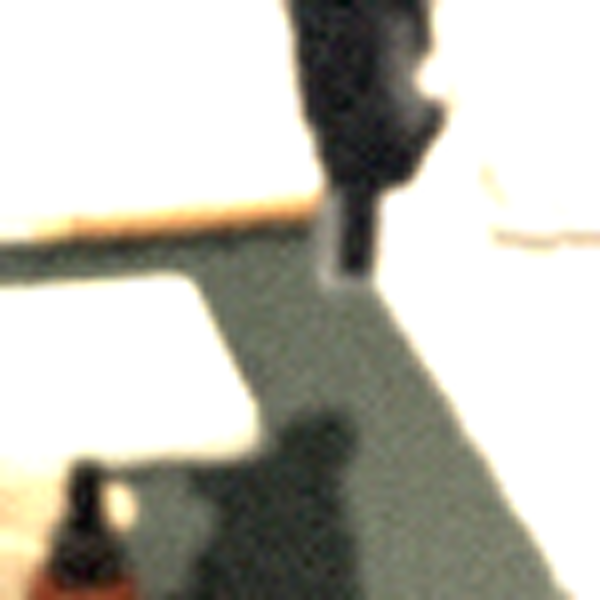

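The tip shows at crop (350,288), i.e. pixel (364,236). Its shadow ends about 15 px away at (325,410), so the fingertips are really about 25 mm above the mat, although the reported z is 7 mm. The reported height therefore carries an offset, and I'll find the mat by touch.

arm_command(
  commands=[
    [0, 0, 0.003, 0, 0, 0],
    [0, 0, 0.003, 0, 0, 0],
    [0, 0, 0.003, 0, 0, 0],
    [0, 0, 0.003, 0, 0, 0],
    [0, 0, 0, 0, 0, 0],
  ],
)

```text
clock: 8.0
tool_pos: [0.4296, -0.1624, -0.0053]
tool_rot: [-0.105, 0.995, 0.0, -0.0]
wrist_force: [0.2, 0.0, -0.0]
width: -0.001
finger_force: 0.0
```

```bash
python3 - <<'E'
from plant import robot,cams
from h import *
print(robot.state()["wrist_force"],robot.state()["tool_pos"])
p=cams.read_camera("scene"); a=p["color"][200:275,320:395,::-1]
a=cv2.convertScaleAbs(a,alpha=2.2); b=cv2.convertScaleAbs(cams.read_camera("top")["color"][200:340,270:410,::-1],alpha=2)
cv2.imwrite("pics/e.png",np.hstack([cv2.resize(x,(400,400),interpolation=2) for x in(a,b)]))
E
```

```text
[ 0.19751441  0.01933523 -0.01514081] [ 0.4296008  -0.16244251 -0.00530172]
```

View pics/e.png

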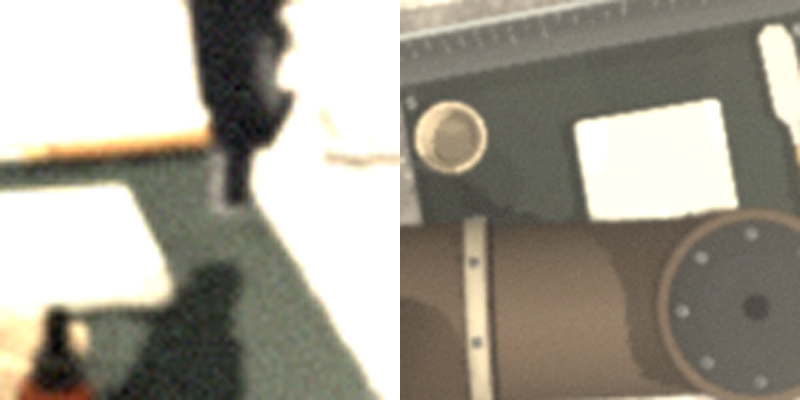

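The tip is now at crop (228,212) with the shadow end at (215,262). The gap shrank 6 px over 12 mm, which leaves about 19 mm. The xy position agrees with the projection and only z is offset, by about 28 mm. Continue down.

arm_command(
  commands=[
    [0, 0, 0.003, 0, 0, 0],
    [0, 0, 0.003, 0, 0, 0],
    [0, 0, 0.003, 0, 0, 0],
    [0, 0, 0.002, 0, 0, 0],
    [0, 0, 0, 0, 0, 0],
  ],
)

```text
clock: 8.6
tool_pos: [0.4297, -0.1624, -0.0162]
tool_rot: [-0.105, 0.995, 0.0, -0.0]
wrist_force: [-0.3, -0.1, 0.4]
width: -0.0
finger_force: 0.0
```

arm_command(
  commands=[
    [0, 0, 0.001, 0, 0, 0],
    [0, 0, 0.001, 0, 0, 0],
    [0, 0, 0, 0, 0, 0],
  ],
)

```text
clock: 8.9
tool_pos: [0.4299, -0.1624, -0.0179]
tool_rot: [-0.105, 0.995, 0.0, -0.0]
wrist_force: [-0.1, 0.2, 0.1]
width: -0.001
finger_force: 0.0
```

arm_command(
  commands=[
    [0, 0, 0.001, 0, 0, 0],
    [0, 0, 0.001, 0, 0, 0],
    [0, 0, 0, 0, 0, 0],
  ],
)

```text
clock: 9.2
tool_pos: [0.4299, -0.1624, -0.0199]
tool_rot: [-0.105, 0.994, 0.0, -0.0]
wrist_force: [0.2, -0.3, 0.2]
width: -0.002
finger_force: 0.0
```

arm_command(
  commands=[
    [0, 0, 0.001, 0, 0, 0],
    [0, 0, 0.001, 0, 0, 0],
    [0, 0, 0, 0, 0, 0],
  ],
)

```text
clock: 9.5
tool_pos: [0.4299, -0.1624, -0.0219]
tool_rot: [-0.105, 0.995, 0.0, -0.0]
wrist_force: [0.0, -0.2, 0.2]
width: -0.001
finger_force: 0.0
```

arm_command(
  commands=[
    [0, 0, 0.001, 0, 0, 0],
    [0, 0, 0, 0, 0, 0],
  ],
)

```text
clock: 9.7
tool_pos: [0.4299, -0.1624, -0.0229]
tool_rot: [-0.105, 0.995, 0.0, -0.0]
wrist_force: [1.1, 0.1, 0.2]
width: 0.004
finger_force: 0.0
```

arm_command(
  commands=[
    [0, 0, 0.001, 0, 0, 0],
    [0, 0, 0, 0, 0, 0],
  ],
)

```text
clock: 9.9
tool_pos: [0.4299, -0.1624, -0.0239]
tool_rot: [-0.105, 0.995, 0.0, -0.0]
wrist_force: [-0.2, 0.5, 1.1]
width: -0.002
finger_force: 0.0
```

arm_command(
  commands=[
    [0, 0, 0.001, 0, 0, 0],
    [0, 0, 0, 0, 0, 0],
  ],
)

```text
clock: 10.1
tool_pos: [0.4299, -0.1624, -0.0249]
tool_rot: [-0.105, 0.994, 0.0, -0.0]
wrist_force: [0.2, -0.1, -0.3]
width: 0.001
finger_force: 0.0
```

arm_command(
  commands=[
    [0, 0, 0.001, 0, 0, 0],
    [0, 0, 0, 0, 0, 0],
  ],
)

```text
clock: 10.3
tool_pos: [0.4299, -0.1624, -0.0259]
tool_rot: [-0.105, 0.995, 0.0, -0.0]
wrist_force: [0.4, 0.3, -0.1]
width: 0.0
finger_force: 0.0
```

```bash
python3 - <<'E'
from plant import robot,cams
from h import *
print(robot.state()["wrist_force"],robot.state()["tool_pos"])
p=cams.read_camera("scene"); a=p["color"][200:275,320:395,::-1]
a=cv2.convertScaleAbs(a,alpha=2.2)
cv2.imwrite("pics/f.png",cv2.resize(a,(600,600),interpolation=2))
E
```

```text
[ 0.37292575  0.32725446 -0.08846499] [ 0.42992744 -0.16244256 -0.02588663]
```

View pics/f.png

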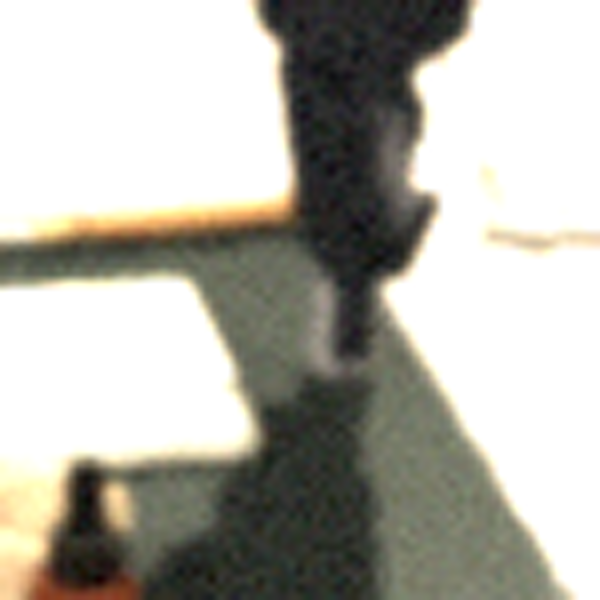

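The tip at crop (340,378) now almost meets its shadow, so it is about 1–3 mm above the mat. One or two more touches.

arm_command(
  commands=[
    [0, 0, 0.001, 0, 0, 0],
    [0, 0, 0, 0, 0, 0],
  ],
)

```text
clock: 10.55
tool_pos: [0.4299, -0.1624, -0.0269]
tool_rot: [-0.105, 0.994, 0.0, -0.0]
wrist_force: [0.2, -0.2, -0.3]
width: 0.003
finger_force: 0.0
```

arm_command(
  commands=[
    [0, 0, 0.001, 0, 0, 0],
    [0, 0, 0, 0, 0, 0],
  ],
)

```text
clock: 10.75
tool_pos: [0.43, -0.1625, -0.0271]
tool_rot: [-0.105, 0.994, -0.0, 0.0]
wrist_force: [-3.7, 1.7, 13.2]
width: -0.002
finger_force: 6.7
```

Contact is at reported z = −0.027, which is the mat top at true z = 5 mm, so the z offset is 32 mm. Raise 3 mm from the command and push.

arm_command(
  commands=[
    [0, 0, -0.003, 0, 0, 0],
    [-0.015, 0, 0, 0, 0, 0],
    [-0.015, 0, 0, 0, 0, 0],
    [-0.01, 0, 0, 0, 0, 0],
    [-0.01, 0, 0, 0, 0, 0],
  ],
)

```text
clock: 11.25
tool_pos: [0.4798, -0.1518, -0.0251]
tool_rot: [-0.105, 0.994, 0.0, -0.0]
wrist_force: [-0.8, -0.2, 0.3]
width: -0.003
finger_force: 0.3
```

arm_command(
  commands=[
    [-0.01, 0, 0, 0, 0, 0],
    [-0.01, 0, 0, 0, 0, 0],
    [-0.01, 0, 0, 0, 0, 0],
    [-0.01, 0, 0, 0, 0, 0],
    [0, 0, 0, 0, 0, 0],
  ],
)

```text
clock: 11.75
tool_pos: [0.5198, -0.1434, -0.0248]
tool_rot: [-0.105, 0.994, -0.0, 0.001]
wrist_force: [0.2, 0.3, 0.4]
width: -0.004
finger_force: 0.0
```

```bash
python3 - <<'E'
from plant import robot,cams
from h import *
print(robot.state()["wrist_force"],robot.state()["tool_pos"])
p=cams.read_camera("scene"); a=p["color"][190:290,290:390,::-1]
a=cv2.convertScaleAbs(a,alpha=1.4); b=cams.read_camera("top")["color"][180:300,270:390,::-1]
cv2.imwrite("pics/g.png",np.hstack([cv2.resize(x,(400,400),interpolation=2) for x in(a,b)]))
E
```

```text
[0.1641114  0.27697303 0.41493503] [ 0.5198017  -0.14343842 -0.0247549 ]
```

View pics/g.png

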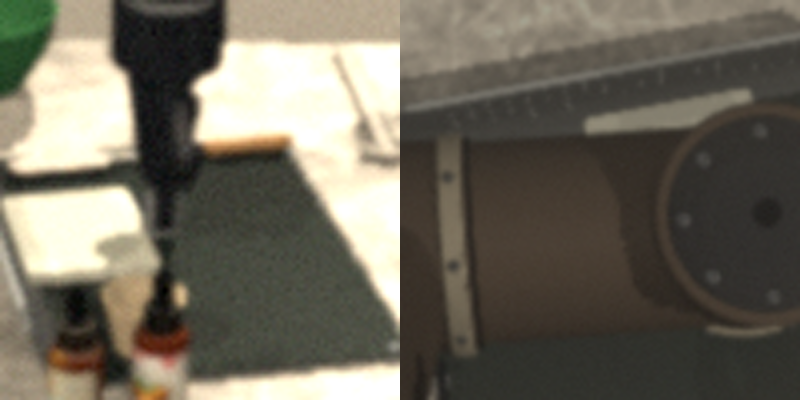

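The palette (left view, crop (80,230)) has slid in front of the finger at (165,225), and its far edge is now on the bend. Keep pushing.

arm_command(
  commands=[
    [-0.008, 0, 0, 0, 0, 0],
    [-0.008, 0, 0, 0, 0, 0],
    [-0.008, 0, 0, 0, 0, 0],
    [-0.008, 0, 0, 0, 0, 0],
    [0, 0, 0, 0, 0, 0],
  ],
)

```text
clock: 12.35
tool_pos: [0.5512, -0.1368, -0.0247]
tool_rot: [-0.105, 0.994, -0.0, 0.001]
wrist_force: [-0.2, -0.5, -0.6]
width: -0.002
finger_force: 0.0
```

arm_command(
  commands=[
    [-0.008, 0, 0, 0, 0, 0],
    [-0.008, 0, 0, 0, 0, 0],
    [-0.008, 0, 0, 0, 0, 0],
    [-0.006, 0, 0, 0, 0, 0],
    [0, 0, 0, 0, 0, 0],
  ],
)

```text
clock: 12.85
tool_pos: [0.5799, -0.1305, -0.0248]
tool_rot: [-0.105, 0.994, -0.0, 0.0]
wrist_force: [0.1, -0.4, -0.4]
width: 0.005
finger_force: 0.0
```

```bash
python3 - <<'E'
from plant import robot,cams
from h import *
print(robot.state()["wrist_force"],robot.state()["tool_pos"])
p=cams.read_camera("scene"); a=p["color"][180:280,270:370,::-1]
a=cv2.convertScaleAbs(a,alpha=1.4); b=cams.read_camera("top")["color"][160:280,270:390,::-1]
cv2.imwrite("pics/i.png",np.hstack([cv2.resize(x,(400,400),interpolation=2) for x in(a,b)]))
E
```

```text
[ 0.05671605 -0.4185398  -0.40781194] [ 0.57992721 -0.13053165 -0.02480267]
```

View pics/i.png

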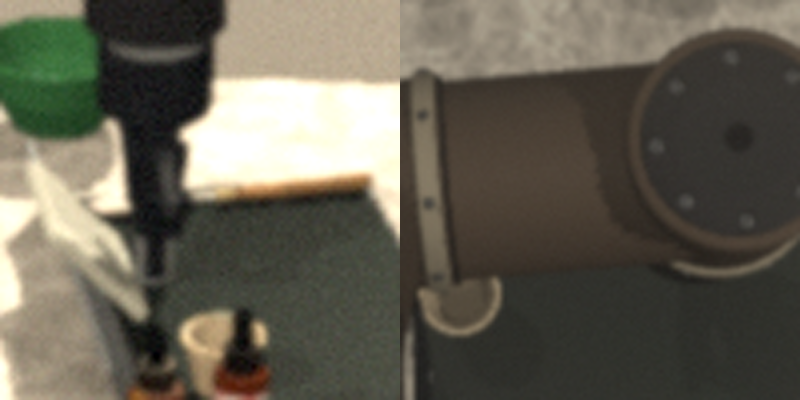

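The palette is now steeply leaning on the upstand (left view, from crop (35,160) to (145,310)), and the finger is at its foot at (155,275). About 8 mm more.

arm_command(
  commands=[
    [-0.003, 0, 0, 0, 0, 0],
    [-0.003, 0, 0, 0, 0, 0],
    [-0.002, 0, 0, 0, 0, 0],
    [0, 0, 0, 0, 0, 0],
  ],
)

```text
clock: 13.35
tool_pos: [0.5867, -0.1291, -0.0248]
tool_rot: [-0.105, 0.995, -0.0, 0.0]
wrist_force: [-0.8, 0.2, 0.4]
width: 0.0
finger_force: 0.1
```

arm_command(
  commands=[
    [-0.002, 0, 0, 0, 0, 0],
    [-0.001, 0, 0, 0, 0, 0],
    [0, 0, 0, 0, 0, 0],
  ],
)

```text
clock: 13.65
tool_pos: [0.5895, -0.1285, -0.0248]
tool_rot: [-0.105, 0.995, -0.0, -0.0]
wrist_force: [-0.1, 0.9, -0.0]
width: -0.004
finger_force: 0.3
```

arm_command(
  commands=[
    [0.01, 0, 0, 0, 0, 0],
    [0.03, 0, 0, 0, 0, 0],
    [0, 0, -0.04, 0, 0, 0],
    [0, 0, -0.05, 0, 0, 0],
    [0, 0, -0.05, 0, 0, 0],
  ],
)

```text
clock: 14.15
tool_pos: [0.549, -0.1371, 0.1166]
tool_rot: [-0.105, 0.995, -0.0, -0.0]
wrist_force: [1.3, 0.8, 0.1]
width: -0.0
finger_force: 0.0
```

arm_command(
  commands=[
    [0, 0, -0.05, 0, 0, 0],
    [0, 0, -0.02, 0, 0, 0],
    [0, 0, 0, 0, 0, 0],
  ],
)

```text
clock: 14.45
tool_pos: [0.552, -0.137, 0.1896]
tool_rot: [-0.105, 0.994, -0.0, 0.004]
wrist_force: [-0.4, 1.0, -0.8]
width: 0.004
finger_force: 0.0
```

```bash
python3 - <<'E'
from plant import robot,cams
from h import *
print(robot.state()["wrist_force"],robot.state()["tool_pos"])
p=cams.read_camera("scene"); a=cv2.convertScaleAbs(p["color"][170:290,260:380,::-1],alpha=1.5)
cv2.imwrite("pics/j.png",cv2.resize(a,(600,600),interpolation=2))
for b in cams.boxes_of("palette_centre",p): print(b)
def B(x,y,z):
    c,s=np.cos(np.radians(12)),np.sin(np.radians(12)); return np.array([.606+c*x-s*y,-.103+s*x+c*y,z])
for n,X in dict(nl=(0,.034,.005),nr=(0,-.076,.005),fl=(.045,.034,.083),fr=(.045,-.076,.083),ul=(.03,.16,.053),ur=(.03,-.16,.053)).items(): print(n,(proj(p,B(*X))-[260,170])*5)
E
```

```text
[-0.3977464   0.99547554 -0.78055973] [ 0.55200184 -0.13698738  0.18962168]
{'rect': [277.9, 218.6, 302.3, 262.3], 'confidence': 0.83}
{'rect': [253.8, 301.0, 290.4, 326.0], 'confidence': 0.71}
nl [200.67866167 454.24436856]
nr [164.01128915 357.41428878]
fl [114.41230395 328.5371357 ]
fr [ 81.87489062 236.48610243]
ul [188.31733712 501.56998553]
ur [ 86.51664474 219.52420036]
```

View pics/j.png

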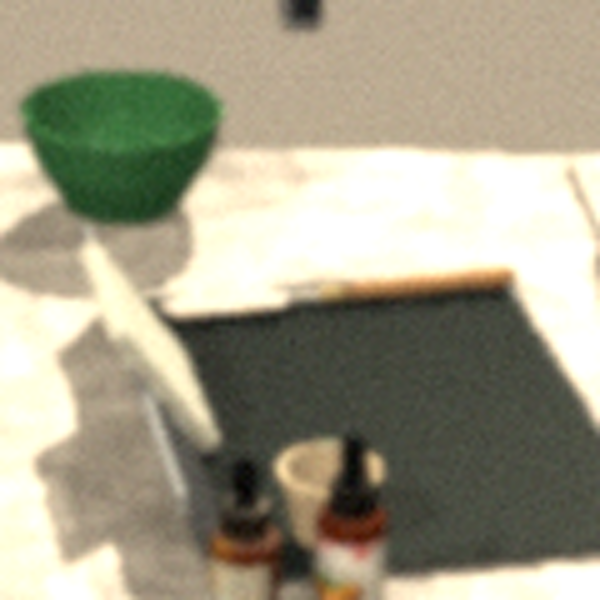

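The palette stands at about 60°, and its corners match the projected ones (far right (85,240), near left (215,445)). Next: over the top and down behind it, with the tip at true z ≈ 66 mm.

arm_command(
  commands=[
    [-0.04, 0, 0, 0, 0, 0],
    [-0.04, 0, 0, 0, 0, 0],
    [-0.04, 0, 0, 0, 0, 0],
    [-0.025, 0, 0, 0, 0, 0],
    [0, 0, 0, 0, 0, 0],
  ],
)

```text
clock: 15.05
tool_pos: [0.6933, -0.1059, 0.1811]
tool_rot: [-0.105, 0.994, 0.0, -0.002]
wrist_force: [-0.2, 0.8, -0.4]
width: 0.004
finger_force: 0.0
```

arm_command(
  commands=[
    [0, 0, 0.04, 0, 0, 0],
    [0, 0, 0.04, 0, 0, 0],
    [0, 0, 0.04, 0, 0, 0],
    [0, 0, 0.035, 0, 0, 0],
    [0, 0, 0, 0, 0, 0],
  ],
)

```text
clock: 15.55
tool_pos: [0.6863, -0.1068, 0.0231]
tool_rot: [-0.104, 0.995, 0.001, -0.006]
wrist_force: [-1.2, 0.0, 0.1]
width: 0.003
finger_force: 0.0
```

```bash
python3 - <<'E'
from plant import robot,cams
from h import *
print(robot.state()["wrist_force"],robot.state()["tool_pos"])
p=cams.read_camera("scene"); a=cv2.convertScaleAbs(p["color"][170:290,240:360,::-1],alpha=1.5)
cv2.imwrite("pics/k.png",cv2.resize(a,(600,600),interpolation=2))
E
```

```text
[-1.2102204   0.0336019   0.07262366] [ 0.68627227 -0.10683118  0.0230923 ]
```

View pics/k.png

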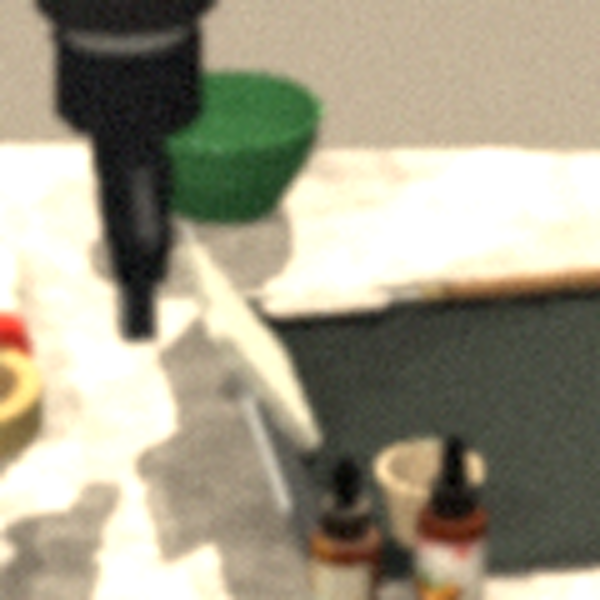

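The finger hangs behind the leaning palette: tip at crop (140,338), palette top edge from (185,230). I'll lift 5 mm, let it settle and check the tip height from the image.

arm_command(
  commands=[
    [0, 0, -0.005, 0, 0, 0],
    [0, 0, 0, 0, 0, 0],
    [0, 0, 0, 0, 0, 0],
  ],
)

```text
clock: 15.9
tool_pos: [0.6935, -0.1065, 0.0378]
tool_rot: [-0.105, 0.994, -0.0, 0.002]
wrist_force: [0.1, 0.0, 0.7]
width: 0.001
finger_force: 0.0
```

```bash
python3 - <<'E'
from plant import robot,cams
from h import *
p=cams.read_camera("scene")
for z in (.045,.055,.065): print(z,[((proj(p,np.array([.6863-.208*d,-.1068+.978*d,z]))-[240,170])*5).round() for d in(0,.0145)])
E
```

```text
0.045 [array([137., 351.]), array([141., 364.])]
0.055 [array([137., 334.]), array([141., 347.])]
0.065 [array([136., 317.]), array([140., 330.])]
```

arm_command(
  commands=[
    [0.01, 0, 0, 0, 0, 0],
    [0.01, 0, 0, 0, 0, 0],
    [0.008, 0, 0, 0, 0, 0],
    [0.008, 0, 0, 0, 0, 0],
    [0.008, 0, 0, 0, 0, 0],
  ],
)

```text
clock: 16.45
tool_pos: [0.6483, -0.116, 0.0353]
tool_rot: [-0.105, 0.995, -0.0, 0.0]
wrist_force: [0.2, 0.2, 0.6]
width: -0.002
finger_force: 0.1
```

arm_command(
  commands=[
    [0.008, 0, 0, 0, 0, 0],
    [0.008, 0, 0, 0, 0, 0],
    [0.008, 0, 0, 0, 0, 0],
    [0.008, 0, 0, 0, 0, 0],
    [0.008, 0, 0, 0, 0, 0],
  ],
)

```text
clock: 16.95
tool_pos: [0.6093, -0.1243, 0.0352]
tool_rot: [-0.105, 0.995, 0.0, -0.0]
wrist_force: [-0.4, -0.4, 0.0]
width: -0.002
finger_force: 0.0
```

arm_command(
  commands=[
    [0.008, 0, 0, 0, 0, 0],
    [0.008, 0, 0, 0, 0, 0],
    [0, 0, 0, 0, 0, 0],
    [0, 0, 0, 0, 0, 0],
    [0, 0, 0, 0, 0, 0],
  ],
)

```text
clock: 17.45
tool_pos: [0.5947, -0.1274, 0.0353]
tool_rot: [-0.105, 0.994, -0.0, 0.0]
wrist_force: [-0.2, -0.0, 0.1]
width: 0.001
finger_force: 0.0
```

```bash
python3 - <<'E'
from plant import robot,cams
from h import *
print(robot.state()["wrist_force"],robot.state()["tool_pos"])
p=cams.read_camera("scene"); a=cv2.convertScaleAbs(p["color"][170:290,260:380,::-1],alpha=1.5)
cv2.imwrite("pics/l.png",cv2.resize(a,(600,600),interpolation=2))
print(cams.boxes_of("palette_centre",p))
r=cams.regions_of("palette_centre",p)[0]["region"].astype(np.uint8)
print(cv2.boxPoints(cv2.minAreaRect(cv2.findNonZero(r))).tolist())
def B(x,y,z):
    c,s=np.cos(np.radians(12)),np.sin(np.radians(12)); return np.array([.606+c*x-s*y,-.103+s*x+c*y,z])
print([proj(p,B(x,y,.015)).round().tolist() for x in(-.1,-.01) for y in(.034,-.076)])
E
```

```text
[-0.19613269 -0.00475953  0.09215202] [ 0.59470307 -0.1274023   0.03530067]
[{'rect': [298.0, 233.4, 339.9, 262.5], 'confidence': 0.71}, {'rect': [251.8, 303.3, 291.4, 325.8], 'confidence': 0.7}]
[[299.77734375, 237.1010284423828], [339.1959228515625, 235.3092803955078], [340.2288818359375, 258.0350341796875], [300.810302734375, 259.8267822265625]]
[[337.0, 254.0], [328.0, 235.0], [304.0, 257.0], [296.0, 238.0]]
```

The palette appears to lie flat. I'll retreat upwards and out of the cameras' view before the last check.

arm_command(
  commands=[
    [0, 0, -0.04, 0, 0, 0],
    [0, 0, -0.05, 0, 0, 0],
    [0, 0, -0.05, 0, 0, 0],
    [0, -0.04, -0.02, 0, 0, 0],
    [0, -0.05, 0, 0, 0, 0],
  ],
)

```text
clock: 18.1
tool_pos: [0.616, -0.2153, 0.201]
tool_rot: [-0.107, 0.994, -0.001, 0.004]
wrist_force: [2.1, 1.4, -0.6]
width: -0.001
finger_force: 0.0
```

arm_command(
  commands=[
    [0, -0.05, 0, 0, 0, 0],
    [0, -0.05, 0, 0, 0, 0],
    [0, -0.05, 0, 0, 0, 0],
    [0, -0.04, 0, 0, 0, 0],
    [0, 0, 0, 0, 0, 0],
  ],
)

```text
clock: 18.6
tool_pos: [0.652, -0.4062, 0.1927]
tool_rot: [-0.103, 0.995, 0.0, -0.001]
wrist_force: [0.2, 0.4, -0.2]
width: 0.001
finger_force: 0.0
```

```bash
python3 - <<'E'
from plant import robot,cams
from h import *
q=cams.read_camera("top");p=cams.read_camera("scene")
a=cv2.convertScaleAbs(p["color"][200:275,290:365,::-1],alpha=1.3); b=cv2.convertScaleAbs(q["color"][190:300,310:420,::-1],alpha=1.3)
cv2.imwrite("pics/m.png",np.hstack([cv2.resize(x,(400,400),interpolation=2) for x in(a,b)]))
g=cv2.cvtColor(q["color"],cv2.COLOR_RGB2GRAY); m=np.zeros_like(g); m[195:290,325:394]=g[195:290,325:394]>85
c=max(cv2.findContours(m,0,2)[0],key=cv2.contourArea)
W=np.array([ray(q,u[0],.015)[:2]*1000 for u in c],np.float32); r=cv2.minAreaRect(W);print(r)
d=np.array(r[0])/1000-[.606,-.103];print("board",d@[.978,.208],d@[-.208,.978])
for t in["crucible","plaster_spatula","monomer","separator","rubber_bowl"]:
    print(t,[(np.round(b["rect"]).tolist(),round(b["confidence"],2)) for b in cams.boxes_of(t,q)[:1]])
E
```

```text
((546.6884765625, -125.857177734375), (92.49187469482422, 90.68009948730469), 11.964097023010254)
board -0.06276096289062501 -0.010017522949218746
crucible [([275.0, 234.0, 301.0, 263.0], 0.56)]
plaster_spatula []
monomer [([247.0, 240.0, 264.0, 260.0], 0.76)]
separator [([239.0, 217.0, 255.0, 237.0], 0.57)]
rubber_bowl [([480.0, 166.0, 513.0, 225.0], 0.56)]
```

View pics/m.png

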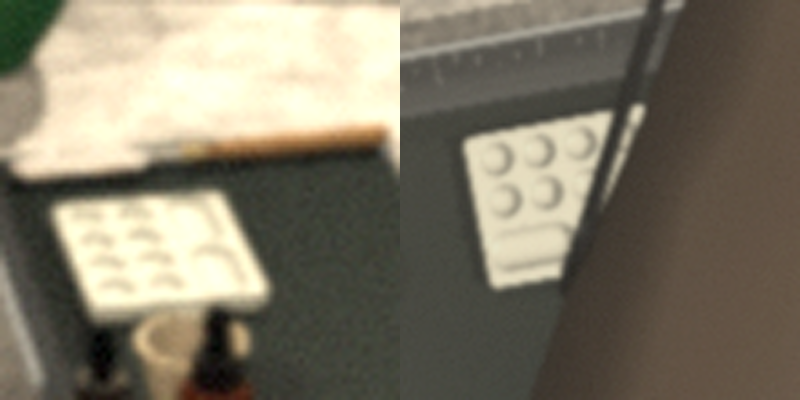

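Both views show the palette flat on the mat with its wells up. Its centre is about 63 mm in front of the bend, it is clear of the bend, and the other things stand where they were (the arm partly hides the top view). I'm handing the job in.

```bash
python3 -c "
from plant import robot
print(robot.close_job())"
```

```text
the job is handed in; nothing more can be done
None
```

The palette was pushed up on edge against the upstand, tipped back over, and now lies flat on the mat with its wells up; I handed the job in after about 19 s, and the hand-in reported no verdict.

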